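Clear the driver caddy and stand the hex drivers in it

TASK

A spoked rim and the brass flywheel have been left lying on the mouths of the two driver cups. First clear both cups: set the rim and the flywheel down flat in the steel parts tray, without dropping them. Then take the two hex drivers from the slanted rest and stand them in the cups, tip down, one driver in each cup (either one in either), and leave the other things on the table where they are.

Things in the scene. Friction and masses are not known exactly. Their poses are not given: they have to be found in the camera images.
- rim_center (a point): the white spoked wheel rim to be cleared (30 g): a plastic ring 58 mm in outer diameter, 28 mm tall, walls 3 mm, spokes across its lower face. It starts lying flat (axis upright) on the mouth of one of the two cups (which one varies). The point is its centre, 14 mm above its underside; z is its axis.
- flywheel_center (a point): the brass flywheel to be cleared (200 g): a disc 56 mm in diameter and 9 mm thick, with a hub 24 mm in diameter standing 18 mm higher on its upper side (27 mm tall in all). It starts lying flat, hub up, on the mouth of the other cup. The point is on its axis 13.5 mm above its underside (13.5 mm below the hub's top); z is its axis, hub up.
- tray_floor (a point): shallow open steel parts tray, fixed, empty, on the table left or right of the caddy: 220 mm (x) by 140 mm (y) outside, walls 4 mm thick, top of the walls 20 mm above the table. The point is the centre of its inner floor, 4 mm above the table; x along its length, y across.
- cup_a_mouth (a point): centre of the mouth of one of the two round aluminium cups of the driver caddy (fixed; black foot 75 x 165 x 12 mm). Each cup is 46 mm outside and 38 mm inside in diameter; the mouth is 102 mm above the table. The two cups are 100 mm apart, side by side along the caddy's y.
- cup_b_mouth (a point): centre of the mouth of the other cup of the caddy, the same in size.
- cup_a_floor (a point): centre of the inner floor of the first cup, 85 mm below its mouth.
- cup_b_floor (a point): centre of the inner floor of the other cup, 85 mm below its mouth.
- rest: slanted driver rest, grey plastic, fixed, on the other side of the caddy from the tray; origin under the centre of its 130 (x) by 140 mm (y) foot. The drivers lie in two open troughs, 26 mm wide, at y = +40 and -40 mm, rising at 50 degrees towards its +x, which points away from the robot within 20 degrees. The top 50 mm of each handle stands free past the trough, 60 mm between the handles.
- driver_1_handle (a point): a hex driver, loose: round aluminium handle 18 mm thick, 105 mm long, and a steel shaft 4 mm thick, 70 mm long (175 mm in all, 75 g). The point is on its axis at mid-handle, 52.5 mm from the top and 122.5 mm from the tip, about 5 mm above its balance point; z points from tip to handle top. It starts in a trough of the rest, tip low towards the robot, z at 50 degrees above level.
- driver_2_handle (a point): the second hex driver, just like the first, in the other trough.
- driver_1_tip (a point): the tip (end of the shaft) of the first driver; z points from here up to the handle.
- driver_2_tip (a point): the tip of the second driver.
- spare_rim_center (a point): bystander: another white spoked rim of the same size, lying on the table; stays where it is.
- gearbox_center (a point): bystander: red gearbox case, 62 x 94 x 42 mm, standing on the table; stays where it is.
- motor_mount_center (a point): bystander: L-shaped aluminium motor mount, 45 x 50 x 50 mm, on the table; stays where it is.
Not all that is in view belongs to the job. What is shaped like the part that bears cup_a_mouth but turquoise is not meant.

How it is judged:
On the way, in this order (a step that is already met when the one before it is completed fails the run):
1. the rim and the flywheel both lie flat in the tray, released (x of rim_center in the frame of tray_floor between -0.106 and 0.106 m and y of rim_center in the frame of tray_floor between -0.066 and 0.066 m and z of rim_center in the frame of tray_floor below 0.019 m and (angle between rim_center's own z axis and vertical below 0.15 rad or angle between rim_center's own z axis and vertical above 2.99 rad) and contact force between the fingers and rim below 0.1 N and x of flywheel_center in the frame of tray_floor between -0.106 and 0.106 m and y of flywheel_center in the frame of tray_floor between -0.066 and 0.066 m and z of flywheel_center in the frame of tray_floor below 0.0185 m and (angle between flywheel_center's own z axis and vertical below 0.15 rad or angle between flywheel_center's own z axis and vertical above 2.99 rad) and contact force between the fingers and flywheel below 0.1 N), for 0.2 s.
2. the first of the drivers stands in a cup, tip down ((((horizontal distance between driver_1_tip and cup_a_floor below 0.022 m and z of driver_1_tip in the frame of cup_a_floor below 0.012 m and angle between driver_1_tip's own z axis and vertical below 0.42 rad) or (horizontal distance between driver_1_tip and cup_b_floor below 0.022 m and z of driver_1_tip in the frame of cup_b_floor below 0.012 m and angle between driver_1_tip's own z axis and vertical below 0.42 rad)) or ((horizontal distance between driver_2_tip and cup_a_floor below 0.022 m and z of driver_2_tip in the frame of cup_a_floor below 0.012 m and angle between driver_2_tip's own z axis and vertical below 0.42 rad) or (horizontal distance between driver_2_tip and cup_b_floor below 0.022 m and z of driver_2_tip in the frame of cup_b_floor below 0.012 m and angle between driver_2_tip's own z axis and vertical below 0.42 rad)))), for 0.2 s.
At the end, for the whole second after the job is handed in: Rim and flywheel lie flat (within 0.15 rad, either way up) on the tray's floor (within 5 mm); one driver stands in each cup, its tip within 12 mm of the cup's floor, leaning under 0.42 rad; all are released and at rest (under 0.03 m/s); bystanders within 25 mm of their places (all of step 1 and (((horizontal distance between driver_1_tip and cup_a_floor below 0.022 m and z of driver_1_tip in the frame of cup_a_floor below 0.012 m and angle between driver_1_tip's own z axis and vertical below 0.42 rad) and (horizontal distance between driver_2_tip and cup_b_floor below 0.022 m and z of driver_2_tip in the frame of cup_b_floor below 0.012 m and angle between driver_2_tip's own z axis and vertical below 0.42 rad)) or ((horizontal distance between driver_1_tip and cup_b_floor below 0.022 m and z of driver_1_tip in the frame of cup_b_floor below 0.012 m and angle between driver_1_tip's own z axis and vertical below 0.42 rad) and (horizontal distance between driver_2_tip and cup_a_floor below 0.022 m and z of driver_2_tip in the frame of cup_a_floor below 0.012 m and angle between driver_2_tip's own z axis and vertical below 0.42 rad))) and contact force between the fingers and driver_1 below 0.1 N and contact force between the fingers and driver_2 below 0.1 N and linear speed of each of rim, flywheel, driver_1, driver_2 below 0.03 m/s); the robot touches nothing.
It fails at once if the rim or the flywheel is dropped (falls free at more than 0.8 m/s, a fall of over 3 cm) ((linear speed of rim above 0.8 m/s and contact force between the fingers and rim below 0.05 N) or (linear speed of flywheel above 0.8 m/s and contact force between the fingers and flywheel below 0.05 N)).
It fails at once if a bystander (spare rim, gearbox case, motor mount) is moved more than 25 mm (distance of any of spare_rim_center, gearbox_center, motor_mount_center from where it was at the start of the episode above 0.025 m).
It also fails if it takes over 72 s, if anything falls off the work surface, if the arm or the gripper's body presses on something with over 40 N, if the wrist force passes 120 N, or if a joint passes its speed limit or range.

ROBOT

A 6-joint arm with a two-finger parallel gripper is mounted at the origin on the work surface. World frame = base frame: x ahead of the robot, y to its left, z up, the work surface at z = 0. Lengths are in m, angles in rad, forces in N, time in s.
With the tool pointing down it reaches from about 0.35 to 0.975 m from the base axis. Payload 4.9 kg.
Tool frame: the origin (TCP) lies midway between the tips of the shut fingers; the grasp point (between the pads) lies 19 mm behind it; z points along the fingers, y is the line along which they close (so a half turn about z gives the same grasp; the last joint's range is limited). The gripper opens to 85 mm and grips with 20 to 120 N. Pads are 22 mm wide; open, the fingers measure 114 mm over their backs; the gripper's body (76 mm by 85 mm) begins 54 mm behind the grasp point. The pads swing forward as they close: fully open they stand 13 mm farther back than shut.
Start: joints at [-1.418, 0.053, 1.613, -0, 1.476, -0.119], TCP at [0.168, -0.602, 0.231] pointing down, gripper open.
Joint ranges: [-3.01, 3.01], [-1.01, 2.22], [0.06, 2.58], [-1.02, 4.17], [0.09, 2.62], [-3.14, 3.14]. Speed limits (rad/s): [2.57, 2.57, 3.14, 3.14, 3.14, 3.14].

INTERFACE

Orientations are given as a rotation vector (axis times angle).
In Python, from station import ctrl gives the robot as it stands.
- The arm moves only by the shell command python3 -m handwheel 'ROWS' [FORCE]. ROWS is JSON, a list of rows, each an object with "gripper": the gripper command: -1 is fully open, 1 is shut, values between are in proportion; "offset": the shift along the tool's x, y, z in mm, a list of three; "rotation": the turn, a rotation vector about the tool's x, y, z in rad, a list of three. A call has exactly 8 rows; each row is the pose to reach, as a shift and turn from the pose commanded when the call began, along the tool's axes at that moment; what a row does not reach only later rows make up. A row lasts 1/8 s, in which the tool goes at most 62.5 mm and 10.7 degrees, less where a joint would pass 70% of its speed; a pose out of reach is approached as far as the arm can. A call with a gripper value outside its range is refused whole. The fingers move at their own pace and stop on an object; FORCE is the grip in N (left out, the last holds). Time passes only in rows, so rows that repeat a pose let the fingers close, or fill a call up. It gives the time, the measured TCP pose, the force, the opening and the grip force at its end, in the units of the state.
- ctrl.get_obs(): the state, without advancing time (a new reading comes with each control period).
- ctrl.get_image(name): name is "scene" or "top"; returns a dict with "image" (480x640x3 uint8, red, green, blue), "fovy" (degrees; the focal length in pixels is half the picture's height over the tangent of half this angle, whatever the lens; pixels are square), "cx", "cy" (the principal point, pixels), "k1" (the pictures are not rectified: a ray, as slopes to the right and down, at radius r is drawn at 1 + k1 r^2 times it, then the intrinsics apply), "xyz" and "attitude" of the camera in the world. Camera axes: x right, y up, looking along -z (the intrinsics and any distortion apply to the point x, -y, -z); pixel columns grow to the right and rows downward; lengths in m; the calibration is good to about 2 mm. A picture is of the moment at which its call begins. There is no depth.
- ctrl.finish_job(): hands the job in; it is judged then, once.
The state is a dict: "t": time; "q": joint angles; "dq": joint speeds; "effort": joint torques, N m; "tool_pos": TCP position; "tool_rot": TCP orientation; "contact_force": force on the tool from outside, world axes, zero at the start; "wrist_torque": the same for the moment, N m; "opening": finger opening in m; "grip_force": force on a finger pad.
Only numpy, scipy, OpenCV 4.12 (cv2) and the standard library are available. Lean on these libraries where they do the work, as an engineer would, in place of code of your own. Each camera call takes 0.05 s, during which the arm holds its last target. There are 200 camera calls.

## Working session

There is one attempt and no reset: what is moved stays moved. The work goes in short steps, Python scripts to look and compute and a shell command to move; the robot and the scene stay as the last step left them, time stands still between calls to the robot, and variables do not carry over. Pictures are saved under pics/ and viewed, at most 13 in all, crops included, and the job is handed in when it is done.

```bash
ls; mkdir -p pics; python3 - <<'E'
from station import ctrl
import cv2
for n in("scene","top"):
    d=ctrl.get_image(n); cv2.imwrite(f"pics/{n}0.png",d["image"][:,:,::-1]); print(n,{k:v for k,v in d.items() if k!="image"})
o=ctrl.get_obs();print(o)
E
```

```text
pics
scene {'fovy': 57.19110670782751, 'cx': 319.8198510923721, 'cy': 238.22184835496893, 'k1': 0.032103533421010216, 'xyz': array([1.12458855, 0.5886431 , 0.86100417]), 'attitude': array([0.38571592, 0.96129211, 2.22017641])}
top {'fovy': 57.30299325399017, 'cx': 313.4238235453963, 'cy': 234.73765474314706, 'k1': -0.0693296734124469, 'xyz': array([ 0.41318257, -0.00808669,  0.91936055]), 'attitude': array([ 0.15732189, -0.12450981, -1.57732232])}
{'t': 0.1, 'q': array([-1.41793404e+00,  5.32937239e-02,  1.61412593e+00,  1.18092182e-05,
        1.47596852e+00, -1.19033341e-01]), 'dq': array([ 0.00079814, -0.00099353, -0.00182218,  0.00121639, -0.00036245,
       -0.00079254]), 'effort': array([ 3.36060621e-04, -3.94902205e+01, -3.71362388e+01, -5.44797990e-05,
        3.94264251e-03, -1.49611719e-05]), 'tool_pos': array([ 0.16774924, -0.60150575,  0.23020253]), 'tool_rot': array([-3.11082753e+00, -4.25533204e-01,  2.92241215e-05]), 'contact_force': array([-0.82040608,  0.46295006,  0.27373608]), 'wrist_torque': array([ 0.04832713,  0.02642086, -0.00442495]), 'grip_force': 0.0, 'opening': 0.0855771822001276}
```

View pics/scene0.png

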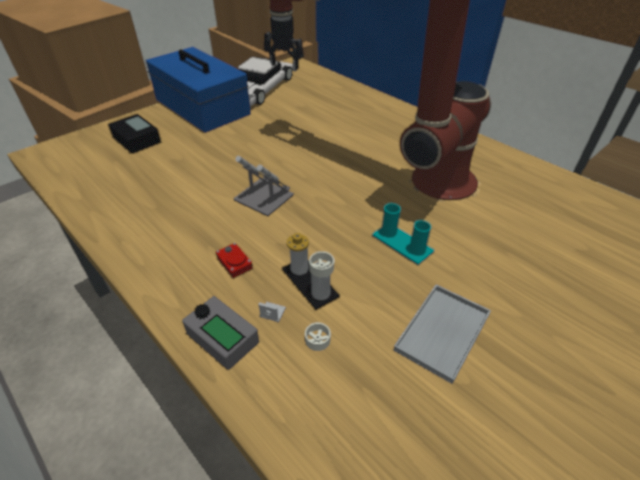

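View pics/top0.png

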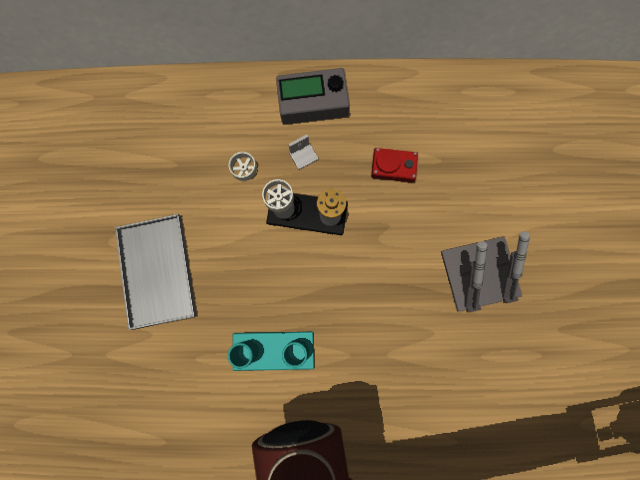

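```bash
cat > h.py <<'E'
import numpy as np, cv2
from scipy.spatial.transform import Rotation as R
from station import ctrl
def cam(n):
    d=ctrl.get_image(n); f=240/np.tan(np.radians(d["fovy"]/2))
    d["K"]=np.array([[f,0,d["cx"]],[0,f,d["cy"]],[0,0,1]]); d["D"]=np.array([d["k1"],0,0,0.]); d["R"]=R.from_rotvec(d["attitude"]).as_matrix(); return d
def ray(c,uv):
    p=cv2.undistortPoints(np.array(uv,float).reshape(-1,1,2),c["K"],c["D"]).reshape(-1,2)
    return np.c_[p[:,0],-p[:,1],-np.ones(len(p))]@c["R"].T
def plane(c,uv,z):
    r=ray(c,uv); return c["xyz"]+r*((z-c["xyz"][2])/r[:,2])[:,None]
def tri(c1,u1,c2,u2):
    a,b=ray(c1,u1)[0],ray(c2,u2)[0]
    s=np.linalg.lstsq(np.c_[a,-b],c2["xyz"]-c1["xyz"],rcond=None)[0]
    p,q=c1["xyz"]+s[0]*a,c2["xyz"]+s[1]*b; return (p+q)/2,np.linalg.norm(p-q)
def proj(c,P):
    q=(np.atleast_2d(P)-c["xyz"])@c["R"]; q=q*[1,-1,-1]
    return cv2.projectPoints(q,np.zeros(3),np.zeros(3),c["K"],c["D"])[0].reshape(-1,2)
def blobs(c,lo,hi,roi,amin=15):
    x0,y0,x1,y1=roi; hsv=cv2.cvtColor(np.ascontiguousarray(c["image"][y0:y1,x0:x1]),cv2.COLOR_RGB2HSV)
    m=cv2.inRange(hsv,np.array(lo),np.array(hi)); cs=cv2.findContours(m,cv2.RETR_EXTERNAL,cv2.CHAIN_APPROX_NONE,offset=(x0,y0))[0]
    return sorted([k for k in cs if cv2.contourArea(k)>amin],key=cv2.contourArea,reverse=True)
E
python3 - <<'E'
from h import *
t=cam("top");s=cam("scene")
def crop(c,x0,y0,w,h): return cv2.resize(np.ascontiguousarray(c["image"][y0:y0+h,x0:x0+w,::-1]),(400,300),interpolation=cv2.INTER_CUBIC)
A=np.vstack([np.hstack([crop(t,225,150,132,99),crop(t,430,225,120,90)]),np.hstack([crop(s,270,225,100,75),crop(s,225,145,80,60)])])
cv2.imwrite("pics/c1.png",A)
def show(n,c,lo,hi,roi,z,k=2):
    for b in blobs(c,lo,hi,roi)[:k]:
        r=cv2.minAreaRect(b); print(n,"rect px",np.round(r[0],1),np.round(r[1],1),"area",cv2.contourArea(b)); print(np.round(plane(c,cv2.boxPoints(r),z),3)[:,:2].tolist(), np.round(plane(c,[r[0]],z)[0],3))
show("tray",t,(0,0,90),(180,45,255),(105,205,205,335),.02)
show("red",t,(0,120,80),(8,255,255),(360,140,430,190),.042)
show("brass top",t,(12,110,90),(30,255,255),(312,185,350,226),.115)
show("foot",t,(0,0,0),(180,255,40),(255,185,355,240),.012)
show("rim white",t,(0,0,150),(180,50,255),(258,175,300,222),.13)
show("spare",t,(0,0,150),(180,50,255),(225,145,262,185),.028)
show("rest",t,(0,0,30),(180,40,130),(435,228,540,320),.0)
E
```

```text
tray rect px [153.1 271.5] [106.2  66.7] area 6616.5
[[0.605, 0.442], [0.625, 0.298], [0.405, 0.255], [0.384, 0.392]] [0.503 0.345 0.02 ]
red rect px [394.5 163.1] [44.4 27.5] area 1106.0
[[0.697, -0.112], [0.758, -0.119], [0.748, -0.212], [0.687, -0.203]] [ 0.722 -0.162  0.042]
brass top rect px [330.5 205. ] [40. 37.] area 956.0
[[0.655, 0.01], [0.654, -0.06], [0.577, -0.059], [0.578, 0.011]] [ 0.615 -0.025  0.115]
foot rect px [306.8 212.8] [77.  34.2] area 1304.0
[[0.603, 0.11], [0.677, 0.099], [0.647, -0.063], [0.575, -0.05]] [0.625 0.024 0.012]
rim white rect px [276.8 193.8] [29.  29.7] area 666.5
[[0.635, 0.114], [0.675, 0.075], [0.635, 0.037], [0.595, 0.076]] [0.635 0.075 0.13 ]
spare rect px [241.5 164.5] [24.  25.5] area 190.0
[[0.729, 0.2], [0.769, 0.162], [0.73, 0.125], [0.691, 0.163]] [0.73  0.162 0.028]
rest rect px [491.4 272.5] [65.2 87.3] area 4337.0
[[0.541, -0.259], [0.583, -0.446], [0.448, -0.467], [0.409, -0.284]] [ 0.494 -0.363  0.   ]
```

View pics/c1.png

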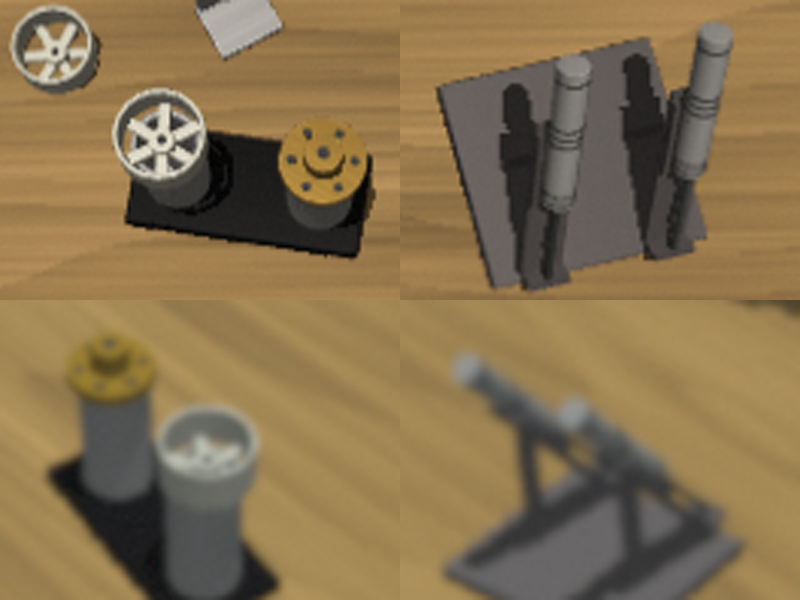

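The rim on the left black-foot cup at top px (278,195) is the one meant; the one at (242,166) lies on the table and is the spare. The brass flywheel is on the other cup at (331,202), the turquoise pair at (240–300,353) is a decoy, and the handle tops are at top px (482,245) and (524,236).

```bash
cat >> h.py <<'E'
def go(P,yaw=None,tilt=0):
    """offset mm and rotation in present tool axes to TCP point P; yaw = azimuth of tool x before tilt, tilt = fingers' lean towards +x"""
    o=ctrl.get_obs(); T=R.from_rotvec(o["tool_rot"])
    off=T.inv().apply(np.array(P)-o["tool_pos"])*1000
    r=np.zeros(3)
    if yaw is not None:
        G=R.from_euler("z",yaw)*R.from_euler("y",-tilt)*R.from_euler("x",np.pi); r=(T.inv()*G).as_rotvec()
    return np.round(off,1).tolist(),np.round(r,3).tolist()
E
python3 - <<'E'
from h import *
t=cam("top");s=cam("scene")
print("rim",tri(t,(277.8,195.2),s,(322,260)),plane(t,[(277.8,195.2)],.13),plane(s,[(322,260)],.13))
print("hub",tri(t,(331.6,200.2),s,(297.5,236.5)),plane(t,[(331.6,200.2)],.129),plane(s,[(297.5,236.5)],.129))
print("disc",plane(t,[(331.3,202.1)],.111))
for n,a,b in(("L",(482.2,245.4),(260,167.4)),("R",(524.5,235.8),(239,158.6))): print(n,tri(t,a,s,b))
c1=plane(t,[(430+38/3.333,225+88/3.333),(430+93/3.333,225+288/3.333),(430+248/3.333,225+40/3.333)],0.01); print("rest corners",c1)
d=c1[0]-c1[1];print("az",np.arctan2(d[1],d[0]),np.linalg.norm(d),np.linalg.norm(c1[2]-c1[0]))
print("spare ref",[plane(t,[p],z).round(3).tolist() for p,z in(((242,166),.028),)])
# driver axis line in top: direction az via cap & handle bottom at hypothesised heights
for a,b in(((482.2,245.4),(477.1,285.9)),((524.5,235.8),(517,276))):
    for z in(.15,.16,.17): 
        A=plane(t,[a],z)[0];B=plane(t,[b],z-.105*np.sin(np.radians(50)))[0];e=A-B;print(z,A.round(3),np.linalg.norm(e[:2]).round(4),"want .0675 az",np.arctan2(e[1],e[0]).round(3))
for P in((.633,.074,.16),(.633,.074,.1)): print("go",go(P))
E
```

```text
rim (array([0.63192143, 0.07524481, 0.12573325]), np.float64(0.0036891989365472884)) [[0.63197228 0.07341953 0.13      ]] [[0.63372654 0.0797461  0.13      ]]
hub (array([ 0.62038143, -0.02480415,  0.12546552]), np.float64(0.004828646511675895)) [[ 0.62110572 -0.02653989  0.129     ]] [[ 0.62158034 -0.01968795  0.129     ]]
disc [[ 0.6221341  -0.02632848  0.111     ]]
L (array([ 0.52742369, -0.28891275,  0.15468023]), np.float64(0.003934628954938441))
R (array([ 0.54366177, -0.36680655,  0.15429043]), np.float64(0.003946789998320434))
rest corners [[ 0.53911482 -0.25692219  0.01      ]
 [ 0.41479513 -0.28385603  0.01      ]
 [ 0.56785074 -0.39293407  0.01      ]]
az 0.21335257574087313 0.12720384084981726 0.1390143359428816
spare ref [[[0.726, 0.161, 0.028]]]
0.15 [ 0.529 -0.292  0.15 ] 0.0682 want .0675 az 0.205
0.16 [ 0.528 -0.289  0.16 ] 0.0673 want .0675 az 0.211
0.17 [ 0.526 -0.285  0.17 ] 0.0665 want .0675 az 0.216
0.15 [ 0.546 -0.371  0.15 ] 0.0671 want .0675 az 0.236
0.16 [ 0.544 -0.366  0.16 ] 0.0663 want .0675 az 0.243
0.17 [ 0.542 -0.361  0.17 ] 0.0654 want .0675 az 0.25
go ([629.6, -526.1, 71.3], [0.0, 0.0, 0.0])
go ([629.6, -526.1, 131.3], [0.0, 0.0, 0.0])
```

```bash
python3 -m handwheel '[{"gripper":-0.8,"offset":[60,-50,0],"rotation":[0,0,0.06]},{"gripper":-0.8,"offset":[107,-89,0],"rotation":[0,0,0.06]},{"gripper":-0.8,"offset":[154,-128,0],"rotation":[0,0,0.06]},{"gripper":-0.8,"offset":[201,-167,0],"rotation":[0,0,0.06]},{"gripper":-0.8,"offset":[248,-206,0],"rotation":[0,0,0.06]},{"gripper":-0.8,"offset":[295,-245,0],"rotation":[0,0,0.06]},{"gripper":-0.8,"offset":[342,-284,0],"rotation":[0,0,0.06]},{"gripper":-0.8,"offset":[390,-325,0],"rotation":[0,0,0.06]}]' 40; python3 -c "
from h import *
print(go((.632,.074,.16),.21),go((.632,.074,.1),.21))"
```

```text
t: 1.3
tool_pos: [0.4528, -0.1888, 0.2316]
tool_rot: [3.123, 0.332, 0.001]
contact_force: [0.4, -0.5, 0.4]
opening: 0.0769
grip_force: 0.0
([230.3, -219.4, 71.6], [0.001, -0.001, 0.002]) ([230.3, -219.5, 131.6], [0.001, -0.001, 0.002])
```

```bash
python3 -m handwheel '[{"gripper":-0.8,"offset":[40,-38,0],"rotation":[0,0,0]},{"gripper":-0.8,"offset":[80,-76,0],"rotation":[0,0,0]},{"gripper":-0.8,"offset":[120,-114,0],"rotation":[0,0,0]},{"gripper":-0.8,"offset":[160,-152,0],"rotation":[0,0,0]},{"gripper":-0.8,"offset":[200,-190,20],"rotation":[0,0,0]},{"gripper":-0.8,"offset":[230,-219,40],"rotation":[0,0,0]},{"gripper":-0.8,"offset":[230,-219,65],"rotation":[0,0,0]},{"gripper":-0.8,"offset":[230,-219,71],"rotation":[0,0,0]}]'; python3 -c "
from h import *
print(go((.632,.074,.1),.21)); c=cam('top'); cv2.imwrite('pics/a.png',cv2.resize(np.ascontiguousarray(c['image'][120:260,180:400,::-1]),(770,490)))"
```

```text
t: 2.3
tool_pos: [0.6294, 0.0723, 0.1577]
tool_rot: [-3.123, -0.333, 0.007]
contact_force: [0.1, -0.1, -0.5]
opening: 0.0768
grip_force: 0.0
([3.1, -1.0, 57.7], [-0.001, 0.004, 0.003])
```

View pics/a.png

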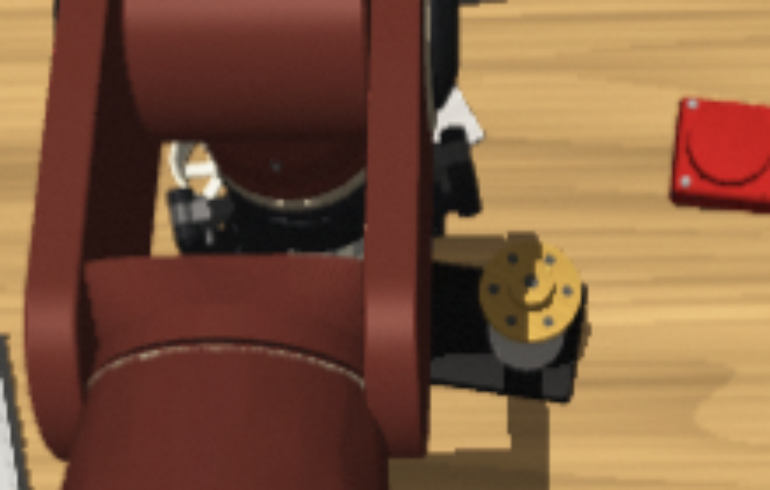

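The arm hides the rim but the fingers straddle it (crop 190–470, 200), and the flywheel at (530,290) is clear of the fingers. Going down and gripping.

```bash
python3 -m handwheel '[{"gripper":-0.8,"offset":[3,-1,20],"rotation":[0,0,0]},{"gripper":-0.8,"offset":[3,-1,40],"rotation":[0,0,0]},{"gripper":-0.8,"offset":[3,-1,52],"rotation":[0,0,0]},{"gripper":-0.8,"offset":[3,-1,57],"rotation":[0,0,0]},{"gripper":-0.5,"offset":[3,-1,57],"rotation":[0,0,0]},{"gripper":-0.2,"offset":[3,-1,57],"rotation":[0,0,0]},{"gripper":-0.2,"offset":[3,-1,57],"rotation":[0,0,0]},{"gripper":-0.2,"offset":[3,-1,57],"rotation":[0,0,0]}]' 25; python3 -c "
from h import *
print(go((.552,.355,.2),.21))"
```

```text
t: 3.35
tool_pos: [0.6339, 0.0735, 0.104]
tool_rot: [3.124, 0.332, 0.002]
contact_force: [-0.3, -0.3, 1.1]
opening: 0.0572
grip_force: 26.8
([-20.8, -292.5, -96.1], [0.0, -0.001, 0.002])
```

```bash
python3 -m handwheel '[{"gripper":-0.2,"offset":[0,0,-25],"rotation":[0,0,0]},{"gripper":-0.2,"offset":[0,0,-60],"rotation":[0,0,0]},{"gripper":-0.2,"offset":[-3,-45,-70],"rotation":[0,0,0]},{"gripper":-0.2,"offset":[-7,-95,-70],"rotation":[0,0,0]},{"gripper":-0.2,"offset":[-10,-145,-70],"rotation":[0,0,0]},{"gripper":-0.2,"offset":[-14,-195,-70],"rotation":[0,0,0]},{"gripper":-0.2,"offset":[-17,-245,-70],"rotation":[0,0,0]},{"gripper":-0.2,"offset":[-21,-280,-60],"rotation":[0,0,0]}]'; python3 -m handwheel '[{"gripper":-0.2,"offset":[0,-12,20],"rotation":[0,0,0]},{"gripper":-0.2,"offset":[0,-12,50],"rotation":[0,0,0]},{"gripper":-0.2,"offset":[0,-12,80],"rotation":[0,0,0]},{"gripper":-0.2,"offset":[0,-12,105],"rotation":[0,0,0]},{"gripper":-0.2,"offset":[0,-12,120],"rotation":[0,0,0]},{"gripper":-0.2,"offset":[0,-12,130],"rotation":[0,0,0]},{"gripper":-0.2,"offset":[0,-12,130],"rotation":[0,0,0]},{"gripper":-0.2,"offset":[0,-12,130],"rotation":[0,0,0]}]';  python3 -c "
from h import *
print(go((.552,.355,.007),.21));c=cam('top'); cv2.imwrite('pics/b.png',np.ascontiguousarray(c['image'][:,:,::-1]))"
```

```text
t: 4.35
tool_pos: [0.5539, 0.3451, 0.1645]
tool_rot: [-3.123, -0.334, -0.004]
contact_force: [0.1, -0.7, -0.3]
opening: 0.0573
grip_force: 26.9
t: 5.35
tool_pos: [0.5524, 0.3548, 0.0345]
tool_rot: [-3.123, -0.332, -0.003]
contact_force: [0.1, 0.6, 0.3]
opening: 0.0578
grip_force: 26.9
([-0.4, -0.2, 27.5], [-0.0, -0.002, 0.002])
```

View pics/b.png

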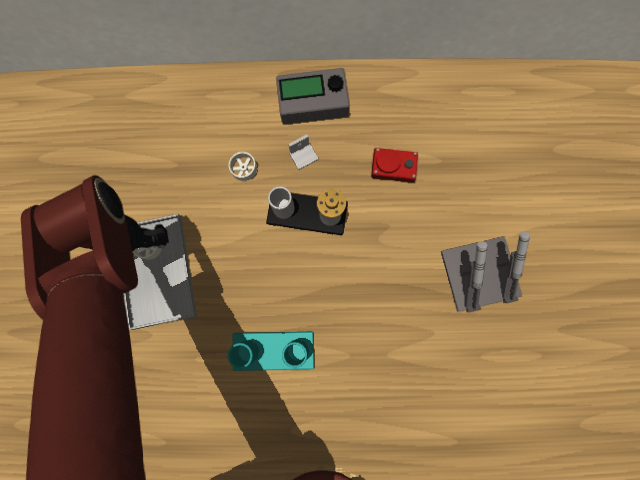

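The rim is in the gripper over the far half of the tray, and the left cup is now open at px (281,200). Lowering and releasing.

```bash
python3 -m handwheel '[{"gripper":-0.2,"offset":[0,0,12],"rotation":[0,0,0]},{"gripper":-0.2,"offset":[0,0,20],"rotation":[0,0,0]},{"gripper":-0.2,"offset":[0,0,24],"rotation":[0,0,0]},{"gripper":-0.2,"offset":[0,0,26],"rotation":[0,0,0]},{"gripper":-0.2,"offset":[0,0,27],"rotation":[0,0,0]},{"gripper":-0.2,"offset":[0,0,28],"rotation":[0,0,0]},{"gripper":-0.2,"offset":[0,0,28],"rotation":[0,0,0]},{"gripper":-0.2,"offset":[0,0,28],"rotation":[0,0,0]}]'
```

```text
t: 6.4
tool_pos: [0.5518, 0.3546, 0.006]
tool_rot: [-3.124, -0.332, -0.001]
contact_force: [-1.4, -1.6, 4.3]
opening: 0.0575
grip_force: 27.2
```

```bash
python3 -m handwheel '[{"gripper":-0.5,"offset":[0,0,0],"rotation":[0,0,0]},{"gripper":-0.65,"offset":[0,0,0],"rotation":[0,0,0]},{"gripper":-0.65,"offset":[0,0,0],"rotation":[0,0,0]},{"gripper":-0.65,"offset":[0,0,-15],"rotation":[0,0,0]},{"gripper":-0.65,"offset":[0,0,-50],"rotation":[0,0,0]},{"gripper":-0.3,"offset":[0,0,-100],"rotation":[0,0,0]},{"gripper":-0.2,"offset":[0,0,-150],"rotation":[0,0,0]},{"gripper":-0.2,"offset":[0,20,-165],"rotation":[0,0,0]}]';  python3 -c "
from h import *
print(go((.621,-.026,.165),.21),go((.621,-.026,.1125),.21));c=cam('top')
for b in blobs(c,(0,0,150),(180,50,255),(265,185,300,222)): print(cv2.boundingRect(b),cv2.contourArea(b))
for u in [(281,199),(281,200)]: print(plane(c,[u],.102))
"
```

```text
t: 7.4
tool_pos: [0.5579, 0.3365, 0.1767]
tool_rot: [-3.121, -0.335, -0.014]
contact_force: [0.5, 0.6, 0.6]
opening: 0.0514
grip_force: 0.0
([-15.4, 367.6, 10.8], [-0.002, -0.009, 0.004]) ([-15.9, 367.7, 63.3], [-0.002, -0.009, 0.004])
(268, 186, 23, 23) 372.5
[[0.63206756 0.07008776 0.102     ]]
[[0.63008116 0.07007837 0.102     ]]
```

```bash
python3 -m handwheel '[{"gripper":0,"offset":[-2,50,0],"rotation":[0,0,0]},{"gripper":0,"offset":[-4,100,0],"rotation":[0,0,0]},{"gripper":0,"offset":[-6,150,0],"rotation":[0,0,0]},{"gripper":0,"offset":[-9,205,0],"rotation":[0,0,0]},{"gripper":0,"offset":[-11,260,0],"rotation":[0,0,0]},{"gripper":0,"offset":[-13,310,0],"rotation":[0,0,0]},{"gripper":0,"offset":[-15,350,0],"rotation":[0,0,0]},{"gripper":0,"offset":[-15,367,0],"rotation":[0,0,0]}]';  python3 -m handwheel '[{"gripper":0,"offset":[0,0,10],"rotation":[0,0,0]},{"gripper":0,"offset":[0,0,10],"rotation":[0,0,0]},{"gripper":0,"offset":[0,0,10],"rotation":[0,0,0]},{"gripper":0,"offset":[0,0,10],"rotation":[0,0,0]},{"gripper":0,"offset":[0,0,10],"rotation":[0,0,0]},{"gripper":0,"offset":[0,0,10],"rotation":[0,0,0]},{"gripper":0,"offset":[0,0,10],"rotation":[0,0,0]},{"gripper":0,"offset":[0,0,10],"rotation":[0,0,0]}]'; python3 -c "
from h import *
print(go((.621,-.026,.1125),.21))
c=cam('scene'); cv2.imwrite('pics/d.png',cv2.resize(np.ascontiguousarray(c['image'][170:320,220:420,::-1]),(800,600)))"
```

```text
t: 8.45
tool_pos: [0.6174, -0.0292, 0.1686]
tool_rot: [-3.124, -0.327, 0.004]
contact_force: [0.0, 0.3, 0.1]
opening: 0.0426
grip_force: 0.0
t: 9.45
tool_pos: [0.6183, -0.0271, 0.1603]
tool_rot: [-3.124, -0.332, -0.0]
contact_force: [-0.5, -1.1, 0.4]
opening: 0.0426
grip_force: 0.0
([2.9, -0.5, 47.8], [-0.0, -0.0, 0.002])
```

View pics/d.png

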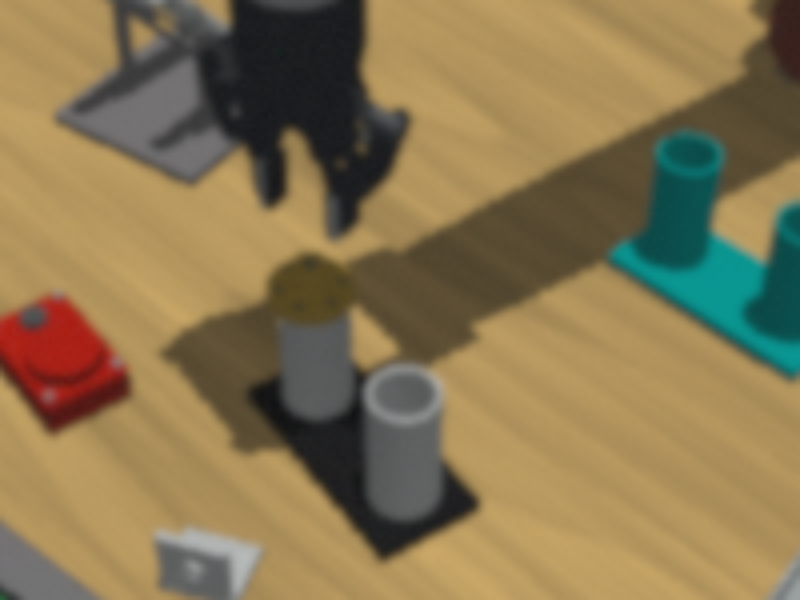

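Fingers at (270,205)/(340,235) straddle the hub at (312,265), and the left cup is empty at (402,393). Going down onto the hub.

```bash
python3 -m handwheel '[{"gripper":0,"offset":[3,0,15],"rotation":[0,0,0]},{"gripper":0,"offset":[3,0,30],"rotation":[0,0,0]},{"gripper":0,"offset":[3,0,42],"rotation":[0,0,0]},{"gripper":0,"offset":[3,0,47],"rotation":[0,0,0]},{"gripper":0.3,"offset":[3,0,47],"rotation":[0,0,0]},{"gripper":0.7,"offset":[3,0,47],"rotation":[0,0,0]},{"gripper":0.7,"offset":[3,0,47],"rotation":[0,0,0]},{"gripper":0.7,"offset":[3,0,47],"rotation":[0,0,0]}]' 60;  python3 -m handwheel '[{"gripper":0.7,"offset":[0,0,-2],"rotation":[0,0,0]},{"gripper":0.7,"offset":[0,0,-4],"rotation":[0,0,0]},{"gripper":0.7,"offset":[0,0,-6],"rotation":[0,0,0]},{"gripper":0.7,"offset":[0,0,-8],"rotation":[0,0,0]},{"gripper":0.7,"offset":[0,0,-10],"rotation":[0,0,0]},{"gripper":0.7,"offset":[0,0,-10],"rotation":[0,0,0]},{"gripper":0.7,"offset":[0,0,-10],"rotation":[0,0,0]},{"gripper":0.7,"offset":[0,0,-10],"rotation":[0,0,0]}]'; python3 -c "
from h import *
print(go((.454,.335,.18),.21))"
```

```text
t: 10.5
tool_pos: [0.6214, -0.0264, 0.1137]
tool_rot: [3.124, 0.332, 0.001]
contact_force: [-0.2, -0.5, -0.4]
opening: 0.0209
grip_force: 58.8
t: 11.5
tool_pos: [0.6211, -0.0263, 0.1232]
tool_rot: [-3.124, -0.332, 0.0]
contact_force: [0.1, 0.1, -2.6]
opening: 0.0207
grip_force: 58.8
([-87.4, -388.4, -56.8], [-0.0, 0.0, 0.002])
```

```bash
python3 -m handwheel '[{"gripper":0.7,"offset":[0,0,-20],"rotation":[0,0,0]},{"gripper":0.7,"offset":[0,0,-50],"rotation":[0,0,0]},{"gripper":0.7,"offset":[-5,-25,-57],"rotation":[0,0,0]},{"gripper":0.7,"offset":[-14,-65,-57],"rotation":[0,0,0]},{"gripper":0.7,"offset":[-24,-110,-57],"rotation":[0,0,0]},{"gripper":0.7,"offset":[-35,-160,-57],"rotation":[0,0,0]},{"gripper":0.7,"offset":[-46,-210,-57],"rotation":[0,0,0]},{"gripper":0.7,"offset":[-57,-260,-57],"rotation":[0,0,0]}]'; python3 -m handwheel '[{"gripper":0.7,"offset":[-10,-45,0],"rotation":[0,0,0]},{"gripper":0.7,"offset":[-19,-85,0],"rotation":[0,0,0]},{"gripper":0.7,"offset":[-26,-115,0],"rotation":[0,0,0]},{"gripper":0.7,"offset":[-30,-128,0],"rotation":[0,0,0]},{"gripper":0.7,"offset":[-30,-128,25],"rotation":[0,0,0]},{"gripper":0.7,"offset":[-30,-128,60],"rotation":[0,0,0]},{"gripper":0.7,"offset":[-30,-128,95],"rotation":[0,0,0]},{"gripper":0.7,"offset":[-30,-128,120],"rotation":[0,0,0]}]'; python3 -c "
from h import *
c=cam('scene'); cv2.imwrite('pics/e.png',cv2.resize(np.ascontiguousarray(c['image'][240:390,370:530,::-1]),(640,600)))
print(go((.454,.335,.0157),.21))"
```

```text
t: 12.5
tool_pos: [0.5089, 0.218, 0.1805]
tool_rot: [-3.123, -0.333, 0.0]
contact_force: [0.0, -0.7, -2.1]
opening: 0.0211
grip_force: 59.0
t: 13.5
tool_pos: [0.4536, 0.3338, 0.0585]
tool_rot: [3.123, 0.331, -0.003]
contact_force: [0.2, -0.6, -1.1]
opening: 0.021
grip_force: 59.1
([3.2, -1.9, 39.3], [0.002, 0.007, 0.001])
```

View pics/e.png

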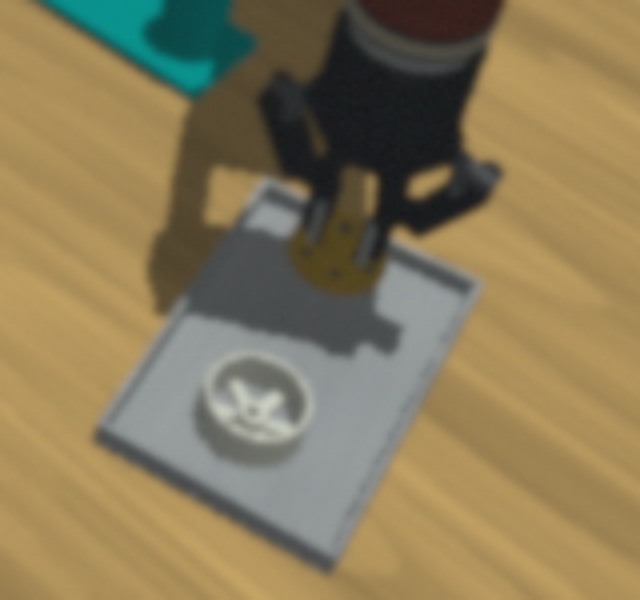

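The rim lies flat in the tray at (258,400); the flywheel hangs level at (340,255), well inside the walls. Setting it down.

```bash
python3 -m handwheel '[{"gripper":0.7,"offset":[0,0,12],"rotation":[0,0,0]},{"gripper":0.7,"offset":[0,0,24],"rotation":[0,0,0]},{"gripper":0.7,"offset":[0,0,32],"rotation":[0,0,0]},{"gripper":0.7,"offset":[0,0,36],"rotation":[0,0,0]},{"gripper":0.7,"offset":[0,0,38],"rotation":[0,0,0]},{"gripper":0.7,"offset":[0,0,39],"rotation":[0,0,0]},{"gripper":0.7,"offset":[0,0,40],"rotation":[0,0,0]},{"gripper":0.7,"offset":[0,0,40],"rotation":[0,0,0]}]'
```

```text
t: 14.55
tool_pos: [0.4546, 0.3347, 0.0204]
tool_rot: [-3.124, -0.332, -0.0]
contact_force: [0.3, 0.5, -0.7]
opening: 0.0209
grip_force: 59.1
```

```bash
python3 -m handwheel '[{"gripper":0.7,"offset":[0,0,1],"rotation":[0,0,0]},{"gripper":0.7,"offset":[0,0,2],"rotation":[0,0,0]},{"gripper":0.7,"offset":[0,0,3],"rotation":[0,0,0]},{"gripper":0.7,"offset":[0,0,4],"rotation":[0,0,0]},{"gripper":0.7,"offset":[0,0,4.5],"rotation":[0,0,0]},{"gripper":0.7,"offset":[0,0,5],"rotation":[0,0,0]},{"gripper":0.7,"offset":[0,0,5],"rotation":[0,0,0]},{"gripper":0.7,"offset":[0,0,5],"rotation":[0,0,0]}]'
```

```text
t: 15.55
tool_pos: [0.4545, 0.3347, 0.0156]
tool_rot: [3.124, 0.332, -0.0]
contact_force: [-3.0, -1.1, 1.9]
opening: 0.0209
grip_force: 59.3
```

```bash
python3 -m handwheel '[{"gripper":0.4,"offset":[0,0,0],"rotation":[0,0,0]},{"gripper":0.1,"offset":[0,0,0],"rotation":[0,0,0]},{"gripper":0.1,"offset":[0,0,0],"rotation":[0,0,0]},{"gripper":0.1,"offset":[0,0,-15],"rotation":[0,0,0]},{"gripper":0.1,"offset":[0,0,-50],"rotation":[0,0,0]},{"gripper":0.1,"offset":[0,0,-100],"rotation":[0,0,0]},{"gripper":0.1,"offset":[0,0,-155],"rotation":[0,0,0]},{"gripper":0.1,"offset":[0,0,-215],"rotation":[0,0,0]}]';  python3 -m handwheel '[{"gripper":0.1,"offset":[-8,50,0],"rotation":[0,0,0]},{"gripper":0.1,"offset":[-16,105,0],"rotation":[0,0,0]},{"gripper":0.1,"offset":[-24,165,0],"rotation":[0,0,0]},{"gripper":0.1,"offset":[-32,225,0],"rotation":[0,0,0]},{"gripper":0.1,"offset":[-40,285,0],"rotation":[0,0,0]},{"gripper":0.1,"offset":[-48,345,0],"rotation":[0,0,0]},{"gripper":0.1,"offset":[-56,395,0],"rotation":[0,0,0]},{"gripper":0.1,"offset":[-60,420,0],"rotation":[0,0,0]}]'; python3 - <<'E'
from h import *
t=cam("top");s=cam("scene")
def crop(c,x0,y0,w,h): return cv2.resize(np.ascontiguousarray(c["image"][y0:y0+h,x0:x0+w,::-1]),(400,300),interpolation=cv2.INTER_CUBIC)
A=np.vstack([np.hstack([crop(t,260,175,100,75),crop(s,270,220,100,75)]),np.hstack([crop(t,105,200,200,150),crop(s,225,145,80,60)])])
cv2.imwrite("pics/f.png",A)
print(go((.515,-.292,.22),.21),go((.515,-.292,.124),.21))
E
```

```text
t: 16.55
tool_pos: [0.4542, 0.3345, 0.2329]
tool_rot: [-3.124, -0.332, -0.001]
contact_force: [0.6, -0.9, 0.2]
opening: 0.0382
grip_force: 0.0
t: 17.55
tool_pos: [0.4841, -0.0911, 0.2317]
tool_rot: [3.123, 0.328, 0.003]
contact_force: [-0.6, -0.2, 0.6]
opening: 0.0387
grip_force: 0.0
([-11.5, 203.2, 11.7], [0.001, -0.001, -0.002]) ([-11.6, 203.1, 107.7], [0.001, -0.001, -0.002])
```

View pics/f.png

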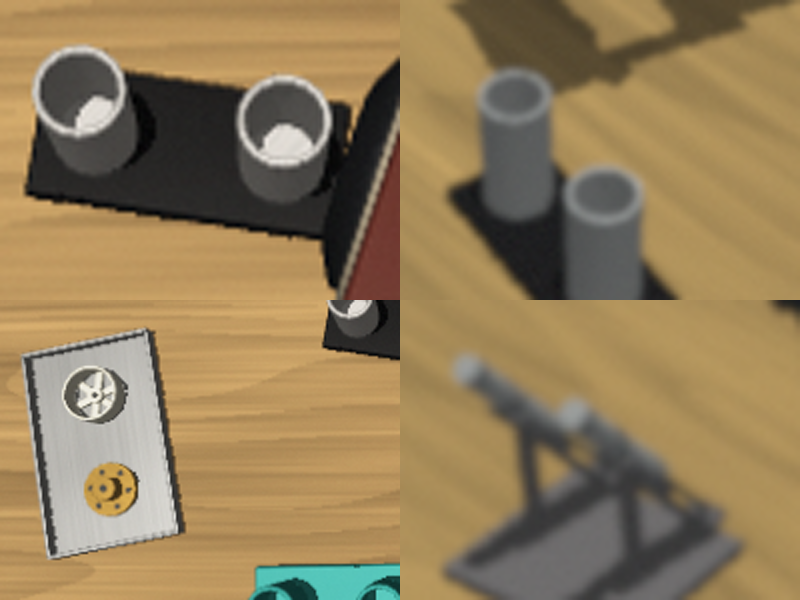

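Both cups are empty, with mouths at top px (280,198) and (331,205). The rim and flywheel lie flat in the tray, and both drivers are still in their troughs.

```bash
python3 - <<'E'
from h import *
t=cam("top");s=cam("scene")
for a,b in(((279.6,197.6),(320.1,267.9)),((330.6,204.9),(298.4,243.6))): print(plane(t,[a],.102)[0],plane(s,[b],.102)[0],tri(t,a,s,b))
E
python3 -m handwheel '[{"gripper":0.1,"offset":[-3,50,0],"rotation":[0,0,0]},{"gripper":0.1,"offset":[-6,100,0],"rotation":[0,0,0]},{"gripper":0.1,"offset":[-9,150,0],"rotation":[0,0,0]},{"gripper":0.1,"offset":[-12,190,5],"rotation":[0,0,0]},{"gripper":0.1,"offset":[-12,202,10],"rotation":[0,0,0]},{"gripper":0.1,"offset":[-12,202,10],"rotation":[0,0,0]},{"gripper":0.1,"offset":[-12,202,10],"rotation":[0,0,0]},{"gripper":0.1,"offset":[-12,202,10],"rotation":[0,0,0]}]' 80; python3 -c "
from h import *
print(go((.515,-.292,.124),.21))"
```

```text
[0.63489495 0.07280436 0.102     ] [0.63599157 0.07587459 0.102     ] (array([0.63497637, 0.07364261, 0.09969132]), np.float64(0.0016267689227255733))
[ 0.61895549 -0.025099    0.102     ] [ 0.618541   -0.02107894  0.102     ] (array([ 0.61826378, -0.02390068,  0.1003044 ]), np.float64(0.00327673901457411))
t: 18.75
tool_pos: [0.5152, -0.2873, 0.2208]
tool_rot: [3.123, 0.335, 0.001]
contact_force: [-0.1, -0.1, 0.6]
opening: 0.0385
grip_force: 0.0
([-1.2, 4.5, 96.8], [0.0, -0.001, 0.003])
```

```bash
python3 -m handwheel '[{"gripper":0.1,"offset":[-1,4,25],"rotation":[0,0,0]},{"gripper":0.1,"offset":[-1,4,50],"rotation":[0,0,0]},{"gripper":0.1,"offset":[-1,4,75],"rotation":[0,0,0]},{"gripper":0.1,"offset":[-1,4,90],"rotation":[0,0,0]},{"gripper":0.1,"offset":[-1,4,97],"rotation":[0,0,0]},{"gripper":0.1,"offset":[-1,4,97],"rotation":[0,0,0]},{"gripper":0.1,"offset":[-1,4,97],"rotation":[0,0,0]},{"gripper":0.1,"offset":[-1,4,97],"rotation":[0,0,0]}]' 80; python3 -c "
from h import *
c=cam('scene'); cv2.imwrite('pics/g.png',cv2.resize(np.ascontiguousarray(c['image'][120:240,200:360,::-1]),(800,600)))"
```

```text
t: 19.75
tool_pos: [0.5153, -0.2931, 0.1244]
tool_rot: [3.123, 0.332, 0.002]
contact_force: [0.0, 0.9, -0.0]
opening: 0.0384
grip_force: 0.0
```

View pics/g.png

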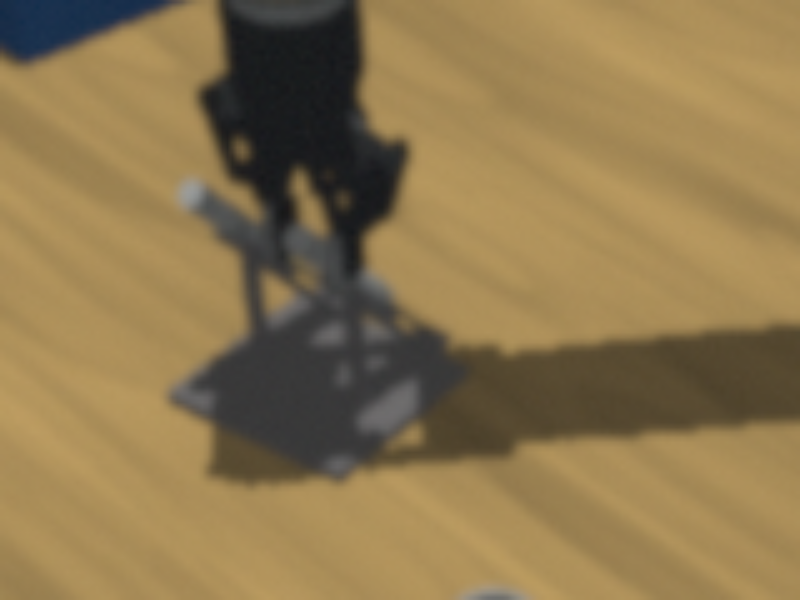

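The fingers at (280,235) and (350,265) straddle the nearer handle; the other handle (190,190) is clear. Gripping and lifting.

```bash
python3 -m handwheel '[{"gripper":0.4,"offset":[0,0,0],"rotation":[0,0,0]},{"gripper":0.8,"offset":[0,0,0],"rotation":[0,0,0]},{"gripper":0.8,"offset":[0,0,0],"rotation":[0,0,0]},{"gripper":0.8,"offset":[0,0,0],"rotation":[0,0,0]},{"gripper":0.8,"offset":[0,0,-4],"rotation":[0,0,0]},{"gripper":0.8,"offset":[0,0,-10],"rotation":[0,0,0]},{"gripper":0.8,"offset":[0,0,-20],"rotation":[0,0,0]},{"gripper":0.8,"offset":[0,0,-30],"rotation":[0,0,0]}]' 80; python3 -m handwheel '[{"gripper":0.8,"offset":[0,0,-15],"rotation":[0,0,0]},{"gripper":0.8,"offset":[0,0,-35],"rotation":[0,0,0]},{"gripper":0.8,"offset":[0,0,-55],"rotation":[0,0,0]},{"gripper":0.8,"offset":[0,0,-75],"rotation":[0,0,0]},{"gripper":0.8,"offset":[0,0,-95],"rotation":[0,0,0]},{"gripper":0.8,"offset":[0,0,-115],"rotation":[0,0,0]},{"gripper":0.8,"offset":[0,0,-130],"rotation":[0,0,0]},{"gripper":0.8,"offset":[0,0,-130],"rotation":[0,0,0]}]' 80;  python3 - <<'E'
from h import *
t=cam("top")
print(go((.5,-.2,.3),.21,np.radians(40)))
E
```

```text
t: 20.8
tool_pos: [0.5149, -0.2928, 0.1541]
tool_rot: [3.124, 0.332, 0.0]
contact_force: [0.3, 1.1, -0.5]
opening: 0.0161
grip_force: 78.1
t: 21.8
tool_pos: [0.5154, -0.2931, 0.2852]
tool_rot: [3.122, 0.332, 0.003]
contact_force: [0.1, -0.7, -0.8]
opening: 0.0158
grip_force: 78.1
([4.9, -93.9, -16.3], [-0.0, 0.698, 0.002])
```

```bash
python3 - <<'E'
from h import *
print(go((.647,.076,.281),.21,np.radians(40)))
E
```

```text
([206.6, -332.8, 2.6], [-0.0, 0.698, 0.002])
```

```bash
python3 -m handwheel '[{"gripper":0.8,"offset":[20,-32,0],"rotation":[0,0.1,0]},{"gripper":0.8,"offset":[46,-75,0],"rotation":[0,0.22,0]},{"gripper":0.8,"offset":[76,-122,0],"rotation":[0,0.34,0]},{"gripper":0.8,"offset":[106,-170,0],"rotation":[0,0.46,0]},{"gripper":0.8,"offset":[136,-218,0],"rotation":[0,0.57,0]},{"gripper":0.8,"offset":[166,-266,0],"rotation":[0,0.65,0]},{"gripper":0.8,"offset":[192,-310,2],"rotation":[0,0.698,0]},{"gripper":0.8,"offset":[206,-333,2],"rotation":[0,0.698,0]}]';python3 -m handwheel '[{"gripper":0.8,"offset":[0,0,0],"rotation":[0,0,0]},{"gripper":0.8,"offset":[0,0,0],"rotation":[0,0,0]},{"gripper":0.8,"offset":[0,0,0],"rotation":[0,0,0]},{"gripper":0.8,"offset":[0,0,0],"rotation":[0,0,0]},{"gripper":0.8,"offset":[0,0,0],"rotation":[0,0,0]},{"gripper":0.8,"offset":[0,0,0],"rotation":[0,0,0]},{"gripper":0.8,"offset":[0,0,0],"rotation":[0,0,0]},{"gripper":0.8,"offset":[0,0,0],"rotation":[0,0,0]}]'; python3 - <<'E'
from h import *
print(go((.647,.076,.281),.21,np.radians(40)))
t=cam("top");s=cam("scene")
tip=(.635,.0735,.142); print("expected tip px",proj(t,tip),proj(s,tip),"handle bottom",proj(s,(.635,.0735,.212)),"top",proj(s,(.635,.0735,.317)))
def crop(c,x0,y0,w,h): return cv2.resize(np.ascontiguousarray(c["image"][y0:y0+h,x0:x0+w,::-1]),(400,600),interpolation=cv2.INTER_CUBIC)
cv2.imwrite("pics/i.png",np.hstack([crop(s,270,160,100,150),crop(t,240,110,100,150)]))
E
```

```text
t: 22.85
tool_pos: [0.6447, 0.0787, 0.2779]
tool_rot: [-2.871, -0.308, -1.037]
contact_force: [0.2, 0.9, -1.4]
opening: 0.0158
grip_force: 78.2
t: 23.85
tool_pos: [0.6462, 0.0762, 0.2813]
tool_rot: [-2.87, -0.305, -1.044]
contact_force: [-0.6, -0.6, -0.2]
opening: 0.016
grip_force: 78.2
([0.4, 0.4, 0.7], [-0.001, 0.0, 0.001])
expected tip px [[277.10521421 191.86731903]] [[319.74946937 255.20680836]] handle bottom [[319.81931658 232.67670559]] top [[319.93819275 194.32948243]]
```

View pics/i.png

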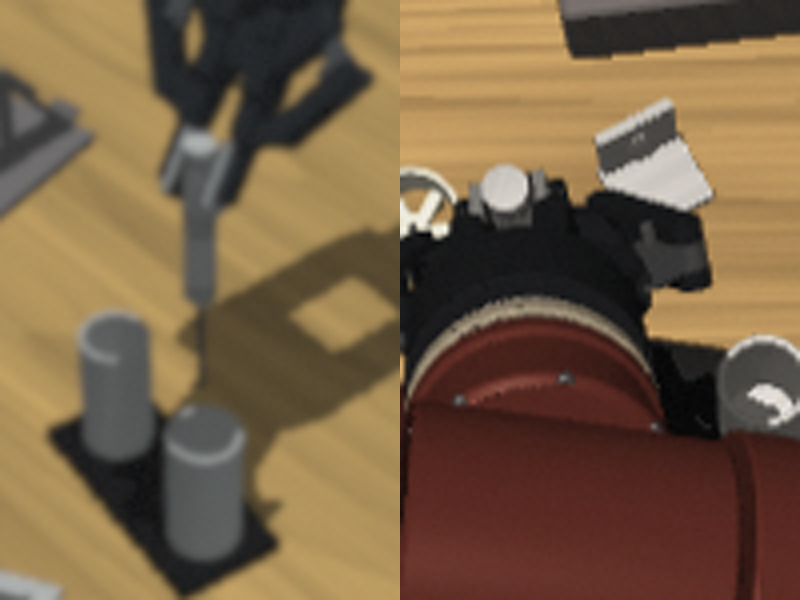

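The driver hangs vertical, from (200,143) to tip (202,378) in the left half, directly over the nearer cup's mouth (203,435). Lowering straight down (tool −x, +z).

```bash
python3 -m handwheel '[{"gripper":0.8,"offset":[-12,0,14],"rotation":[0,0,0]},{"gripper":0.8,"offset":[-27,0,32],"rotation":[0,0,0]},{"gripper":0.8,"offset":[-42,0,50],"rotation":[0,0,0]},{"gripper":0.8,"offset":[-56,0,67],"rotation":[0,0,0]},{"gripper":0.8,"offset":[-66,0,78.5],"rotation":[0,0,0]},{"gripper":0.8,"offset":[-72,0,86],"rotation":[0,0,0]},{"gripper":0.8,"offset":[-75,0,89.5],"rotation":[0,0,0]},{"gripper":0.8,"offset":[-75,0,89.5],"rotation":[0,0,0]}]'; python3 -m handwheel '[{"gripper":0.8,"offset":[0,0,0],"rotation":[0,0,0]},{"gripper":0.8,"offset":[0,0,0],"rotation":[0,0,0]},{"gripper":0.8,"offset":[-0.6,0,0.8],"rotation":[0,0,0]},{"gripper":0.8,"offset":[-1.3,0,1.5],"rotation":[0,0,0]},{"gripper":0.8,"offset":[-1.9,0,2.3],"rotation":[0,0,0]},{"gripper":0.8,"offset":[-1.9,0,2.3],"rotation":[0,0,0]},{"gripper":0.8,"offset":[-1.9,0,2.3],"rotation":[0,0,0]},{"gripper":0.8,"offset":[-1.9,0,2.3],"rotation":[0,0,0]}]'
```

```text
t: 24.95
tool_pos: [0.6464, 0.0762, 0.1648]
tool_rot: [-2.87, -0.305, -1.045]
contact_force: [-0.8, 0.3, -0.8]
opening: 0.0159
grip_force: 78.2
t: 25.95
tool_pos: [0.6463, 0.0762, 0.1616]
tool_rot: [-2.87, -0.305, -1.044]
contact_force: [0.2, -0.3, -0.8]
opening: 0.0157
grip_force: 78.3
```

```bash
python3 -m handwheel '[{"gripper":0.8,"offset":[-1.2,0,1.5],"rotation":[0,0,0]},{"gripper":0.8,"offset":[-2.4,0,3],"rotation":[0,0,0]},{"gripper":0.8,"offset":[-2.4,0,3],"rotation":[0,0,0]},{"gripper":0.8,"offset":[-2.4,0,3],"rotation":[0,0,0]},{"gripper":0.5,"offset":[-2.4,0,3],"rotation":[0,0,0]},{"gripper":-0.1,"offset":[-2.4,0,3],"rotation":[0,0,0]},{"gripper":-0.1,"offset":[-2.4,0,3],"rotation":[0,0,0]},{"gripper":-0.1,"offset":[-2.4,0,3],"rotation":[0,0,0]}]'; python3 -m handwheel '[{"gripper":-0.1,"offset":[0,0,-15],"rotation":[0,0,0]},{"gripper":-0.1,"offset":[0,0,-35],"rotation":[0,0,0]},{"gripper":-0.1,"offset":[0,0,-55],"rotation":[0,0,0]},{"gripper":-0.1,"offset":[0,0,-85],"rotation":[0,0,0]},{"gripper":-0.1,"offset":[0,0,-125],"rotation":[0,0,0]},{"gripper":0.1,"offset":[0,0,-140],"rotation":[0,0,0]},{"gripper":0.1,"offset":[0,0,-140],"rotation":[0,0,0]},{"gripper":0.1,"offset":[0,0,-140],"rotation":[0,0,0]}]'; python3 - <<'E'
from h import *
t=cam("top");s=cam("scene")
for z in(.19,.192): print(z,proj(t,(.635,.0735,z)),proj(s,(.635,.0735,z)))
for c,roi in((t,(262,160,300,215)),(s,(295,210,345,275))):
    for b in blobs(c,(0,0,140),(180,60,255),roi,8): print(cv2.boundingRect(b),cv2.contourArea(b),cv2.minAreaRect(b)[0])
# pre-grasp R
print(go((.531,-.369,.25),.21,0))
E
```

```text
t: 26.95
tool_pos: [0.6464, 0.0762, 0.1579]
tool_rot: [-2.87, -0.305, -1.045]
contact_force: [1.3, 0.1, 0.3]
opening: 0.047
grip_force: 0.0
t: 27.95
tool_pos: [0.5583, 0.0574, 0.264]
tool_rot: [-2.87, -0.305, -1.043]
contact_force: [-0.6, 0.2, -0.6]
opening: 0.0387
grip_force: 0.0
0.19 [[274.25415962 184.2721966 ]] [[319.79662874 239.99506318]]
0.192 [[274.12773165 183.93533649]] [[319.79866238 239.33907911]]
(268, 185, 23, 24) 115.5 (279.0, 196.5)
(294, 160, 6, 9) 26.0 (296.5, 164.0)
(316, 232, 8, 5) 22.5 (319.5, 234.0)
([-97.6, 411.2, -64.5], [-0.001, -0.696, 0.002])
```

```bash
python3 -m handwheel '[{"gripper":0.1,"offset":[-9,40,-6],"rotation":[0,-0.08,0]},{"gripper":0.1,"offset":[-21,90,-14],"rotation":[0,-0.18,0]},{"gripper":0.1,"offset":[-34,145,-22],"rotation":[0,-0.3,0]},{"gripper":0.1,"offset":[-47,200,-31],"rotation":[0,-0.42,0]},{"gripper":0.1,"offset":[-60,255,-40],"rotation":[0,-0.54,0]},{"gripper":0.1,"offset":[-73,310,-48],"rotation":[0,-0.64,0]},{"gripper":0.1,"offset":[-87,365,-57],"rotation":[0,-0.696,0]},{"gripper":0.1,"offset":[-97,408,-64],"rotation":[0,-0.696,0]}]';python3 -m handwheel '[{"gripper":0.1,"offset":[0,0,0],"rotation":[0,0,0]},{"gripper":0.1,"offset":[0,0,10],"rotation":[0,0,0]},{"gripper":0.1,"offset":[0,0,20],"rotation":[0,0,0]},{"gripper":0.1,"offset":[0,0,30],"rotation":[0,0,0]},{"gripper":0.1,"offset":[0,0,40],"rotation":[0,0,0]},{"gripper":0.1,"offset":[0,0,40],"rotation":[0,0,0]},{"gripper":0.1,"offset":[0,0,40],"rotation":[0,0,0]},{"gripper":0.1,"offset":[0,0,40],"rotation":[0,0,0]}]'; python3 - <<'E'
from h import *
print(go((.531,-.369,.124),.21,0))
t=cam("top")
for b in blobs(t,(0,0,110),(180,60,255),(265,150,300,215),8): print(cv2.boundingRect(b),cv2.contourArea(b))
E
```

```text
t: 29.05
tool_pos: [0.5317, -0.3677, 0.2493]
tool_rot: [-3.122, -0.332, 0.0]
contact_force: [0.8, -0.7, 0.6]
opening: 0.0384
grip_force: 0.0
t: 30.05
tool_pos: [0.5316, -0.3661, 0.2124]
tool_rot: [3.123, 0.332, 0.004]
contact_force: [-0.5, 1.0, -0.8]
opening: 0.0384
grip_force: 0.0
([-1.5, 2.6, 88.4], [0.001, -0.003, 0.002])
(268, 185, 23, 25) 133.5
(290, 150, 10, 19) 89.5
```

```bash
python3 -m handwheel '[{"gripper":0.1,"offset":[-1,3,25],"rotation":[0,0,0]},{"gripper":0.1,"offset":[-1,3,50],"rotation":[0,0,0]},{"gripper":0.1,"offset":[-1,3,72],"rotation":[0,0,0]},{"gripper":0.1,"offset":[-1,3,84],"rotation":[0,0,0]},{"gripper":0.1,"offset":[-1,3,88],"rotation":[0,0,0]},{"gripper":0.1,"offset":[-1,3,88],"rotation":[0,0,0]},{"gripper":0.1,"offset":[-1,3,88],"rotation":[0,0,0]},{"gripper":0.4,"offset":[-1,3,88],"rotation":[0,0,0]}]'; python3 -m handwheel '[{"gripper":0.8,"offset":[0,0,0],"rotation":[0,0,0]},{"gripper":0.8,"offset":[0,0,0],"rotation":[0,0,0]},{"gripper":0.8,"offset":[0,0,0],"rotation":[0,0,0]},{"gripper":0.8,"offset":[0,0,-4],"rotation":[0,0,0]},{"gripper":0.8,"offset":[0,0,-10],"rotation":[0,0,0]},{"gripper":0.8,"offset":[0,0,-20],"rotation":[0,0,0]},{"gripper":0.8,"offset":[0,0,-30],"rotation":[0,0,0]},{"gripper":0.8,"offset":[0,0,-30],"rotation":[0,0,0]}]' 80
```

```text
t: 31.1
tool_pos: [0.5316, -0.3693, 0.1246]
tool_rot: [3.123, 0.332, 0.005]
contact_force: [0.7, -0.4, -0.5]
opening: 0.0259
grip_force: 0.0
t: 32.1
tool_pos: [0.5318, -0.3696, 0.1555]
tool_rot: [3.122, 0.332, 0.006]
contact_force: [-0.3, 0.0, 0.4]
opening: 0.0153
grip_force: 78.1
```

```bash
python3 -m handwheel '[{"gripper":0.8,"offset":[0,0,-15],"rotation":[0,0,0]},{"gripper":0.8,"offset":[0,0,-35],"rotation":[0,0,0]},{"gripper":0.8,"offset":[0,0,-55],"rotation":[0,0,0]},{"gripper":0.8,"offset":[0,0,-75],"rotation":[0,0,0]},{"gripper":0.8,"offset":[0,0,-95],"rotation":[0,0,0]},{"gripper":0.8,"offset":[0,0,-115],"rotation":[0,0,0]},{"gripper":0.8,"offset":[0,0,-130],"rotation":[0,0,0]},{"gripper":0.8,"offset":[0,0,-130],"rotation":[0,0,0]}]'; python3 - <<'E'
from h import *
print(go((.631,-.022,.281),.21,np.radians(40)))
E
```

```text
t: 33.1
tool_pos: [0.5314, -0.3695, 0.2857]
tool_rot: [3.122, 0.332, 0.006]
contact_force: [0.4, -0.2, -0.3]
opening: 0.0159
grip_force: 78.1
([170.4, -318.8, 4.6], [0.002, 0.694, 0.003])
```

```bash
python3 -m handwheel '[{"gripper":0.8,"offset":[16,-30,0],"rotation":[0,0.1,0]},{"gripper":0.8,"offset":[38,-71,0],"rotation":[0,0.22,0]},{"gripper":0.8,"offset":[62,-116,0],"rotation":[0,0.34,0]},{"gripper":0.8,"offset":[87,-163,0],"rotation":[0,0.46,0]},{"gripper":0.8,"offset":[112,-209,0],"rotation":[0,0.57,0]},{"gripper":0.8,"offset":[137,-256,0],"rotation":[0,0.65,0]},{"gripper":0.8,"offset":[159,-298,4],"rotation":[0,0.695,0]},{"gripper":0.8,"offset":[170,-319,4],"rotation":[0,0.695,0]}]';python3 -m handwheel '[{"gripper":0.8,"offset":[0,0,0],"rotation":[0,0,0]},{"gripper":0.8,"offset":[0,0,0],"rotation":[0,0,0]},{"gripper":0.8,"offset":[0,0,0],"rotation":[0,0,0]},{"gripper":0.8,"offset":[0,0,0],"rotation":[0,0,0]},{"gripper":0.8,"offset":[0,0,0],"rotation":[0,0,0]},{"gripper":0.8,"offset":[0,0,0],"rotation":[0,0,0]},{"gripper":0.8,"offset":[0,0,0],"rotation":[0,0,0]},{"gripper":0.8,"offset":[0,0,0],"rotation":[0,0,0]}]'; python3 - <<'E'
from h import *
print(go((.631,-.022,.281),.21,np.radians(40)))
s=cam("scene");t=cam("top")
X=(.619,-.0245)
for z in(.317,.212,.142): print(proj(s,X+(z,)))
print(proj(t,X+(.317,)))
for b in blobs(t,(0,0,150),(180,40,255),(300,140,350,190),8): print("top",cv2.boundingRect(b),cv2.contourArea(b))
# handle in the scene: grey (low saturation) row extents
hsv=cv2.cvtColor(s["image"],cv2.COLOR_RGB2HSV)
for v in range(165,236,5):
    r=np.where((hsv[v,275:325,1]<60)&(hsv[v,275:325,2]>70))[0]+275; print(v,r.min() if len(r) else None,r.max() if len(r) else None,len(r),end=" | ")
E
```

```text
t: 34.1
tool_pos: [0.6286, -0.0189, 0.2769]
tool_rot: [-2.87, -0.307, -1.036]
contact_force: [-0.4, -0.5, 0.2]
opening: 0.0155
grip_force: 78.2
t: 35.1
tool_pos: [0.63, -0.0214, 0.28]
tool_rot: [-2.871, -0.305, -1.043]
contact_force: [-0.6, -0.7, -1.6]
opening: 0.0157
grip_force: 78.3
([1.2, 0.8, -0.2], [-0.001, 0.001, 0.001])
[[294.08779162 170.98704063]]
[[295.80572268 208.76091858]]
[[296.81686522 231.10476501]]
[[332.66808049 168.19860645]]
top (300, 144, 18, 24) 246.5
top (328, 161, 12, 11) 88.0
165 None None 0 | 170 289 296 8 | 175 287 301 15 | 180 286 299 14 | 185 275 297 15 | 190 275 298 16 | 195 282 297 16 | 200 275 298 18 | 205 275 298 12 | 210 293 298 6 | 215 None None 0 | 220 None None 0 | 225 None None 0 | 230 None None 0 | 235 315 324 10 |
```

```bash
python3 -m handwheel '[{"gripper":0.8,"offset":[-12,0,14],"rotation":[0,0,0]},{"gripper":0.8,"offset":[-27,0,32],"rotation":[0,0,0]},{"gripper":0.8,"offset":[-42,0,50],"rotation":[0,0,0]},{"gripper":0.8,"offset":[-56,0,67],"rotation":[0,0,0]},{"gripper":0.8,"offset":[-66,0,78.5],"rotation":[0,0,0]},{"gripper":0.8,"offset":[-72,0,86],"rotation":[0,0,0]},{"gripper":0.8,"offset":[-75,0,89.5],"rotation":[0,0,0]},{"gripper":0.8,"offset":[-75,0,89.5],"rotation":[0,0,0]}]'; python3 -m handwheel '[{"gripper":0.8,"offset":[0,0,0],"rotation":[0,0,0]},{"gripper":0.8,"offset":[-0.6,0,0.8],"rotation":[0,0,0]},{"gripper":0.8,"offset":[-1.3,0,1.5],"rotation":[0,0,0]},{"gripper":0.8,"offset":[-1.9,0,2.3],"rotation":[0,0,0]},{"gripper":0.8,"offset":[-2.6,0,3],"rotation":[0,0,0]},{"gripper":0.8,"offset":[-3.2,0,3.8],"rotation":[0,0,0]},{"gripper":0.8,"offset":[-3.2,0,3.8],"rotation":[0,0,0]},{"gripper":0.8,"offset":[-3.2,0,3.8],"rotation":[0,0,0]}]'
```

```text
t: 36.2
tool_pos: [0.6302, -0.0215, 0.1635]
tool_rot: [-2.87, -0.305, -1.044]
contact_force: [-0.2, 0.8, 0.1]
opening: 0.0155
grip_force: 78.3
t: 37.2
tool_pos: [0.63, -0.0214, 0.1583]
tool_rot: [-2.871, -0.305, -1.043]
contact_force: [0.1, -0.0, -1.0]
opening: 0.0156
grip_force: 78.3
```

```bash
python3 -m handwheel '[{"gripper":0.5,"offset":[0,0,0],"rotation":[0,0,0]},{"gripper":0,"offset":[0,0,0],"rotation":[0,0,0]},{"gripper":0,"offset":[0,0,0],"rotation":[0,0,0]},{"gripper":0,"offset":[0,0,-15],"rotation":[0,0,0]},{"gripper":0,"offset":[0,0,-35],"rotation":[0,0,0]},{"gripper":0,"offset":[0,0,-60],"rotation":[0,0,0]},{"gripper":0,"offset":[0,0,-100],"rotation":[0,0,0]},{"gripper":0,"offset":[0,0,-150],"rotation":[0,0,0]}]'; python3 -m handwheel '[{"gripper":0,"offset":[-40,0,-30],"rotation":[0,0,0]},{"gripper":0,"offset":[-60,50,-30],"rotation":[0,0,0]},{"gripper":0,"offset":[-60,100,-30],"rotation":[0,0,0]},{"gripper":0,"offset":[-60,160,-30],"rotation":[0,0,0]},{"gripper":0,"offset":[-60,200,-30],"rotation":[0,0,0]},{"gripper":0,"offset":[-60,200,-30],"rotation":[0,0,0]},{"gripper":0,"offset":[-60,200,-30],"rotation":[0,0,0]},{"gripper":0,"offset":[-60,200,-30],"rotation":[0,0,0]}]'; python3 - <<'E'
from h import *
t=cam("top");s=cam("scene")
def crop(c,x0,y0,w,h): return cv2.resize(np.ascontiguousarray(c["image"][y0:y0+h,x0:x0+w,::-1]),(400,600),interpolation=cv2.INTER_CUBIC)
cv2.imwrite("pics/j.png",np.hstack([crop(s,260,180,100,150),crop(t,250,130,100,150)]))
E
```

```text
t: 38.2
tool_pos: [0.5347, -0.0414, 0.2732]
tool_rot: [-2.871, -0.305, -1.04]
contact_force: [0.6, 0.3, 0.9]
opening: 0.0428
grip_force: 0.0
t: 39.2
tool_pos: [0.514, -0.2497, 0.2579]
tool_rot: [-2.87, -0.307, -1.043]
contact_force: [-0.3, -0.4, 0.1]
opening: 0.0426
grip_force: 0.0
```

View pics/j.png

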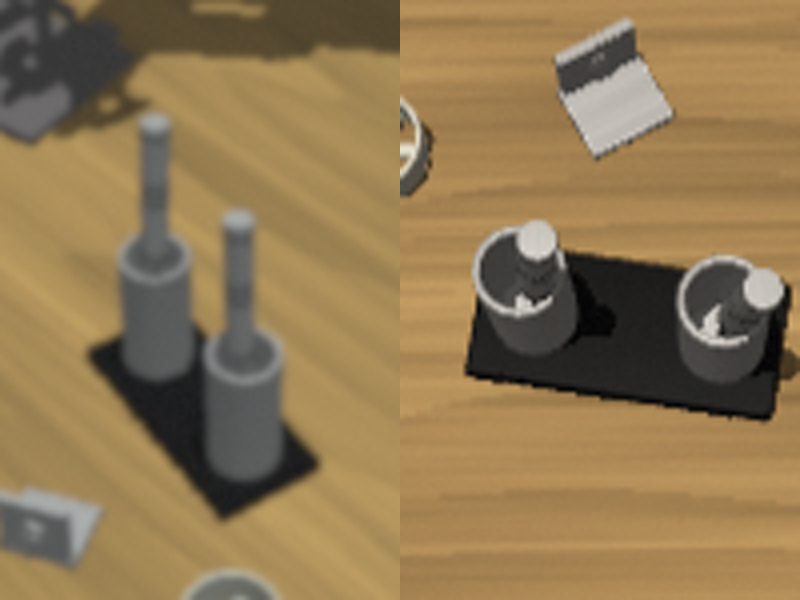

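Both drivers stand in the cups (handle tops at (155,125) and (238,220) on the left), leaning only slightly, and the spare rim and mount look undisturbed. Handing in.

```bash
python3 -c "
from station import ctrl
print(ctrl.finish_job())"
```

```text
the job is handed in; nothing more can be done
None
```

I handed the job in at about 39 s: the rim and flywheel lie flat in the tray and one driver stands in each cup, judged from the pictures because the hand-in gave no verdict.

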